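# Sort the heater's spare pipe fittings

## Robot

A 6-joint arm with a two-finger parallel gripper is mounted at the origin on the work surface. World frame = base frame: x ahead of the robot, y to its left, z up, the work surface at z = 0. Lengths are in m, angles in rad, forces in N, time in s.
With the tool pointing down it reaches from about 0.375 to 0.975 m from the base axis. Payload 3.8 kg.
Tool frame: the origin (TCP) lies on the mounting face of the last link; the fingertips stand 173 mm ahead of it and the grasp point (between the pads) lies 155 mm ahead of it (bot.hold_point_z is the distance from the TCP to the grasp point, in m); z points along the fingers, y is the line along which they close (so a half turn about z gives the same grasp; the last joint's range is limited). The gripper opens to 85 mm and grips with 20 to 120 N. Pads are 22 mm wide; open, the fingers measure 114 mm over their backs; the gripper's body (76 mm by 85 mm) begins 54 mm behind the grasp point. The pads swing forward as they close: fully open they stand 13 mm farther back than shut.
Start: joints at [-1.261, 0.264, 1.604, -0, 1.274, -0.037], TCP at [0.229, -0.635, 0.405] pointing down, gripper open.
Joint ranges: [-2.63, 2.63], [-0.94, 2.18], [0.31, 2.57], [-1.31, 4.45], [0, 2.66], [-2.55, 2.55]. Speed limits (rad/s): [2.57, 2.57, 3.14, 3.14, 3.14, 3.14].

## Interface

Orientations are given as a rotation vector (axis times angle).
In Python, from workcell import bot, optics gives the robot as it stands.
- The arm moves only by the shell command python3 -m jog 'ROWS' [OPENING] [FORCE]. ROWS is JSON, a list of rows, each an object of numbers: "dx", "dy", "dz": the shift along the tool's x, y, z in mm; "ax", "ay", "az": the turn, a rotation vector about the tool's x, y, z in degrees. A call has 1 to 20 rows; each row shifts and turns the commanded pose from where the row before left it, along the tool's axes as they then stand; what a row does not reach is not made up. A row lasts 1/12 s, in which the tool goes at most 41.7 mm and 7.16 degrees, less where a joint would pass 70% of its speed; a pose out of reach is approached as far as the arm can. A call with a gripper value outside its range is refused whole. OPENING is the opening, from 0 (shut) to 1 (fully open), set as the call begins (- or left out, the last holds). The fingers move at their own pace and stop on an object; FORCE is the grip in N (left out, the last holds). Time passes only in rows, so rows that do not move let the fingers close. It gives the time, the measured TCP pose, the force, the opening and the grip force at its end, in the units of the state.
- bot.read_state(): the state, without advancing time (a new reading comes with each control period).
- optics.read_camera(name): name is "scene" or "top"; returns a dict with "img" (420x560x3 uint8, red, green, blue), "vertical_fov" (degrees; the focal length in pixels is half the picture's height over the tangent of half this angle, whatever the lens; pixels are square), "cx", "cy" (the principal point, pixels), "R" (3x3) and "t" (3): a world point X has camera coordinates R X + t. Camera axes: x right, y down, z forward; pixel columns grow to the right and rows downward; lengths in m; the calibration is good to about 2 mm. A picture is of the moment at which its call begins. There is no depth.
- bot.finish_job(): hands the job in; it is judged then, once.
The state is a dict: "time": time; "q": joint angles; "joint_vel": joint speeds; "joint_torque": joint torques, N m; "tool_pos": TCP position; "tcp_rot": TCP orientation; "wrist_force": force on the tool from outside, world axes, zero at the start; "torque": the same for the moment, N m; "width": opening from 0.0 (shut) to 1.0 (fully open); "grip_force": force on a finger pad.
Only numpy, scipy, OpenCV 4.12 (cv2) and the standard library are available. Lean on these libraries where they do the work, as an engineer would, in place of code of your own. Each camera call takes 0.05 s, during which the arm holds its last target. There are 200 camera calls.

## Task

Sort the five loose pipe fittings on the desk into the three black trays: each goes into the large front compartment of the tray whose narrow back compartment shows a fixed sample of the same kind. Set them down side by side on the tray's floor, none on top of another, the couplings standing on end and the nipples and the tee lying flat. Leave the padlock and the roll of tape where they lie.

Things in the scene. Friction and masses are not known exactly. Their poses are not given: they have to be found in the camera images.
- nipple_a: Steel hex nipple lying down: threaded pipe stub 62 mm long, 21 mm thick, with a hexagonal collar at its middle (18 mm long, 30 mm across flats, resting on a flat; its corners, 35 mm apart, point sideways). Origin at its centre, 15 mm above its support; x along the pipe, y level at the start. Best gripped across the collar. About 90 g. One of two alike.
- nipple_b: Steel hex nipple lying down: threaded pipe stub 62 mm long, 21 mm thick, with a hexagonal collar at its middle (18 mm long, 30 mm across flats, resting on a flat; its corners, 35 mm apart, point sideways). Origin at its centre, 15 mm above its support; x along the pipe, y level at the start. Best gripped across the collar. About 90 g. One of two alike.
- coupling_a: Steel pipe coupling standing on end: plain round cylinder 31 mm across (33 mm over two thin bands that are only for looks) and 36 mm high, with a dark bore at its ends. Origin at its centre, 18 mm above its support; z along its axis. About 100 g. One of two alike.
- coupling_b: Steel pipe coupling standing on end: plain round cylinder 31 mm across (33 mm over two thin bands that are only for looks) and 36 mm high, with a dark bore at its ends. Origin at its centre, 18 mm above its support; z along its axis. About 100 g. One of two alike.
- tee: Steel pipe tee lying flat: run 62 mm long along y, one branch along +x with its end face at x = +31 mm; pipe 23 mm thick, with 28 mm collars 12 mm long at the three ends. Origin where the axes cross, 14 mm above its support; z up. Can be gripped along x over 43 mm: branch face to the back of the run (x = -11.5 mm, between the collars), midway at x = +10 mm. About 130 g.
- tray_nipple: Low black tray with grey walls, fixed, turned up to 0.2 rad. Origin under the middle of its large front compartment, x away from the robot, y along its width. Front compartment 90 (x) by 150 mm (y) inside; floor 4 mm and walls 16 mm above the table, 4 mm thick. Narrow back compartment (x = 49 to 99 mm) with a fixed sample: a hex nipple lying along y, its top 34 mm above the table.
- tray_coupling: Low black tray with grey walls, fixed, turned up to 0.2 rad. Origin under the middle of its large front compartment, x away from the robot, y along its width. Front compartment 90 (x) by 150 mm (y) inside; floor 4 mm and walls 16 mm above the table, 4 mm thick. Narrow back compartment (x = 49 to 99 mm) with a fixed sample: a coupling on end, its top 40 mm above the table.
- tray_tee: Low black tray with grey walls, fixed, turned up to 0.2 rad. Origin under the middle of its large front compartment, x away from the robot, y along its width. Front compartment 90 (x) by 150 mm (y) inside; floor 4 mm and walls 16 mm above the table, 4 mm thick. Narrow back compartment (x = 49 to 99 mm) with a fixed sample: a tee lying flat, its top 32 mm above the table.
- padlock: Bystander, to be left alone: loose brass padlock lying flat, body 36 by 44 mm and 22 mm high, origin under the middle of the body, its steel shackle reaching to 46 mm along +x.
- tape_roll: Bystander, to be left alone: loose roll of white tape lying flat, 66 mm across, 19 mm high, with a 38 mm hole. Origin under its centre.
Mind the look-alikes: they are no part of the job. Leave any brown, pink or red look-alike of the nipple_b alone.

How it is judged:
At the end, for the whole second after the job is handed in: Each fitting's centre is inside the front compartment of its own kind's tray (within 45 mm in x, 75 mm in y of its middle) and at most 8 mm above its height when resting on the floor; couplings upright, nipples level and tee flat, within 0.2 rad; all at rest, released (x of nipple_a in the frame of tray_nipple between -0.045 and 0.045 m and y of nipple_a in the frame of tray_nipple between -0.075 and 0.075 m and z of each of nipple_a, nipple_b in the frame of tray_nipple below 0.027 m and angle between nipple_a's own x axis and vertical between 1.36 and 1.78 rad and linear speed of each of nipple_a, coupling_a, tee, nipple_b, coupling_b below 0.02 m/s and angular speed of each of nipple_a, coupling_a, tee, nipple_b, coupling_b below 0.3 rad/s and x of coupling_a in the frame of tray_coupling between -0.045 and 0.045 m and y of coupling_a in the frame of tray_coupling between -0.075 and 0.075 m and z of each of coupling_a, coupling_b in the frame of tray_coupling below 0.03 m and (angle between coupling_a's own z axis and vertical below 0.2 rad or angle between coupling_a's own z axis and vertical above 2.94 rad) and x of tee in the frame of tray_tee between -0.045 and 0.045 m and y of tee in the frame of tray_tee between -0.075 and 0.075 m and z of tee in the frame of tray_tee below 0.026 m and (angle between tee's own z axis and vertical below 0.2 rad or angle between tee's own z axis and vertical above 2.94 rad) and x of nipple_b in the frame of tray_nipple between -0.045 and 0.045 m and y of nipple_b in the frame of tray_nipple between -0.075 and 0.075 m and angle between nipple_b's own x axis and vertical between 1.36 and 1.78 rad and x of coupling_b in the frame of tray_coupling between -0.045 and 0.045 m and y of coupling_b in the frame of tray_coupling between -0.075 and 0.075 m and (angle between coupling_b's own z axis and vertical below 0.2 rad or angle between coupling_b's own z axis and vertical above 2.94 rad)); the robot touches nothing.
It fails at once if the padlock is pushed more than 20 mm from its place (distance of padlock from where it was at the start of the episode above 0.02 m).
It fails at once if the roll of tape is pushed more than 20 mm from its place (distance of tape_roll from where it was at the start of the episode above 0.02 m).
It also fails if it takes over 106 s, if anything falls off the work surface, if the arm or the gripper's body presses on something with over 40 N, if the wrist force passes 120 N, or if a joint passes its speed limit or range.

## Working session

There is one attempt and no reset: what is moved stays moved. The work goes in short steps, Python scripts to look and compute and a shell command to move; the robot and the scene stay as the last step left them, time stands still between calls to the robot, and variables do not carry over. Pictures are saved under pics/ and viewed, at most 14 in all, crops included, and the job is handed in when it is done.

```bash
ls; mkdir -p pics; python3 - <<'E'
from workcell import bot, optics
import cv2,numpy as np
s=bot.read_state(); print(s)
for n in("scene","top"):
    c=optics.read_camera(n); print(n,{k:v for k,v in c.items() if k!="img"})
    cv2.imwrite(f"pics/{n}0.png",cv2.resize(c["img"][:,:,::-1],(800,600),interpolation=cv2.INTER_CUBIC))
    np.save(f"{n}0.npy",c,allow_pickle=True)
E
```

```text
pics
{'time': 0.0, 'q': array([-1.26089535e+00,  2.64794584e-01,  1.60535705e+00, -5.29824498e-06,
        1.27370009e+00, -3.69046728e-02]), 'joint_vel': array([-0.00129955,  0.00030083,  0.00122106, -0.00225643,  0.00030888,
        0.00110581]), 'joint_torque': array([ 1.11868078e-03, -5.15108871e+01, -3.67315900e+01,  1.88519180e-04,
        1.29348447e-02, -4.29168509e-06]), 'tool_pos': array([ 0.22932262, -0.6344986 ,  0.40334282]), 'tcp_rot': array([-3.09227506e+00, -5.41651483e-01,  4.90397855e-04]), 'wrist_force': array([-0.17187718,  0.36402568,  0.51271016]), 'torque': array([ 0.01625017,  0.02488165, -0.07517018]), 'grip_force': 0.0, 'width': 1.0006135222487151}
scene {'vertical_fov': 54.953925123174145, 'cx': 284.355498900748, 'cy': 207.01507616463584, 'R': array([[-0.37091307,  0.92864596,  0.00633799],
       [ 0.56226732,  0.22999802, -0.79432762],
       [-0.73910687, -0.29106285, -0.60745655]]), 't': array([ 0.22301692, -0.2163479 ,  1.19958655])}
top {'vertical_fov': 43.21754955115315, 'cx': 286.044829283806, 'cy': 207.6660464068567, 'R': array([[ 0.0269126 , -0.99959332,  0.00942866],
       [-0.98875203, -0.02800653, -0.14691852],
       [ 0.14712284, -0.00536865, -0.98910366]]), 't': array([-0.07880437,  0.48335341,  1.2174046 ])}
```

View pics/scene0.png

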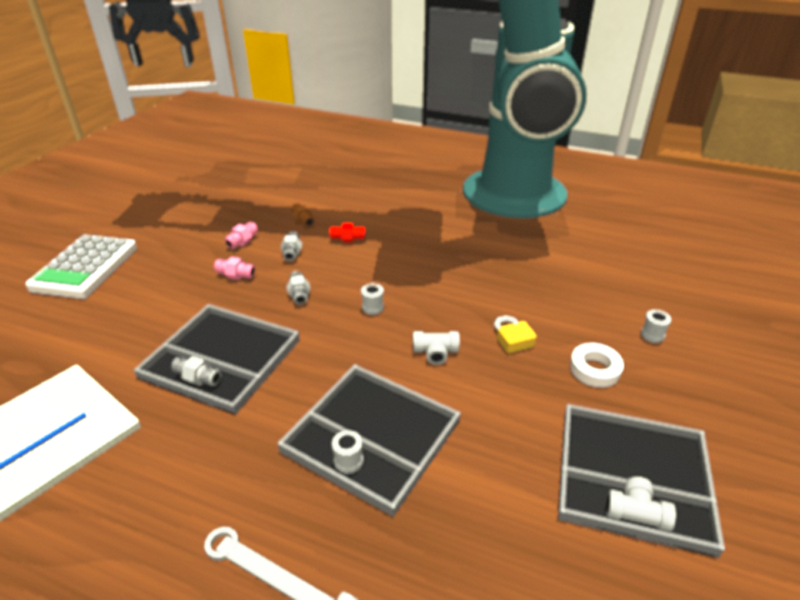

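View pics/top0.png

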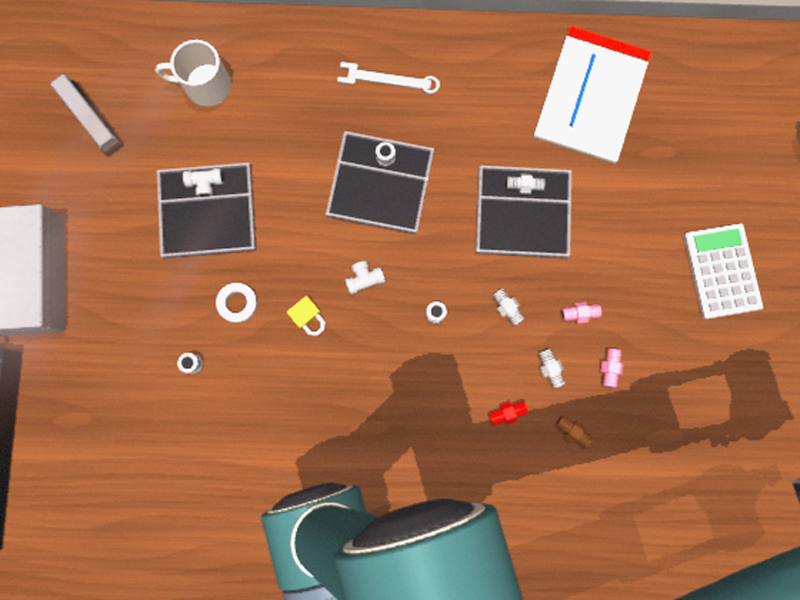

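Top view: tee tray left, coupling tray middle, nipple tray right. The loose fittings lie at (365,277) tee, (436,312) and (189,363) couplings, (508,307) and (551,368) grey nipples. The scene view agrees. I'll enlarge next.

```bash
python3 - <<'E'
import cv2,numpy as np
for n,(x,y,w,h),f in(("top",(105,90,160,180),3.3),("top",(220,90,200,190),3.1),("scene",(90,150,260,220),2.7),("scene",(250,200,260,190),3)):
    c=np.load(f"{n}0.npy",allow_pickle=True).item()["img"][y:y+h,x:x+w,::-1]
    g=cv2.resize(c,None,fx=f,fy=f,interpolation=cv2.INTER_CUBIC)
    for k in range(0,w,20): cv2.putText(g,str(x+k),(int((k+.5)*f),8),0,.3,(0,255,255));cv2.line(g,(int((k+.5)*f),10),(int((k+.5)*f),g.shape[0]),(0,200,200) ,1) if k%40==0 else 0
    for k in range(0,h,20): cv2.putText(g,str(y+k),(0,int((k+.5)*f)),0,.3,(0,255,255));cv2.line(g,(0,int((k+.5)*f)),(g.shape[1],int((k+.5)*f)),(0,200,200),1) if k%40==0 else 0
    cv2.imwrite(f"pics/{n}_c{x}.png",g); print(g.shape)
E
```

```text
(594, 528, 3)
(589, 620, 3)
(594, 702, 3)
(570, 780, 3)
```

View pics/top_c105.png

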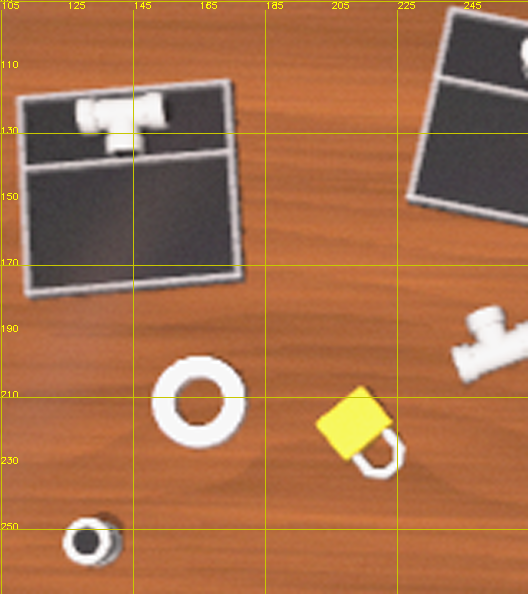

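View pics/top_c220.png

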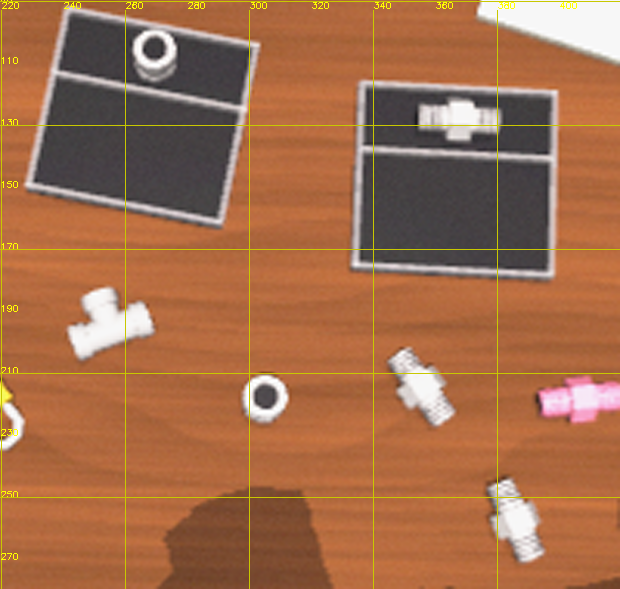

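View pics/scene_c90.png

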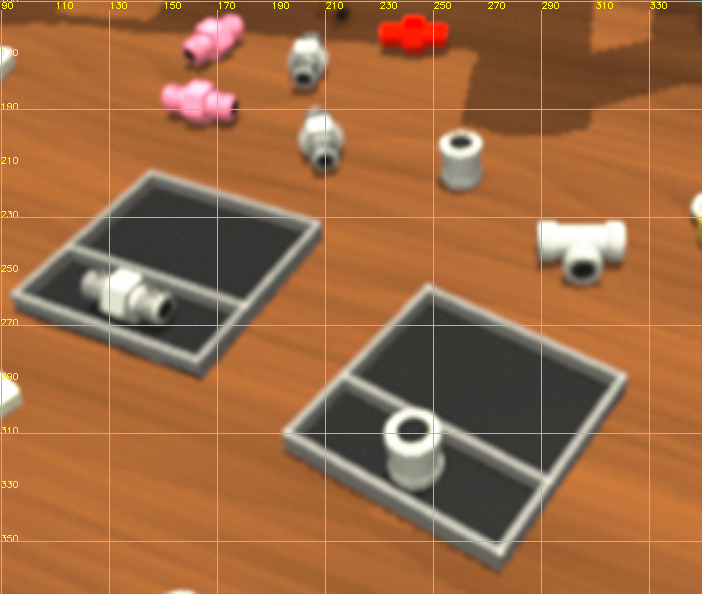

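View pics/scene_c250.png

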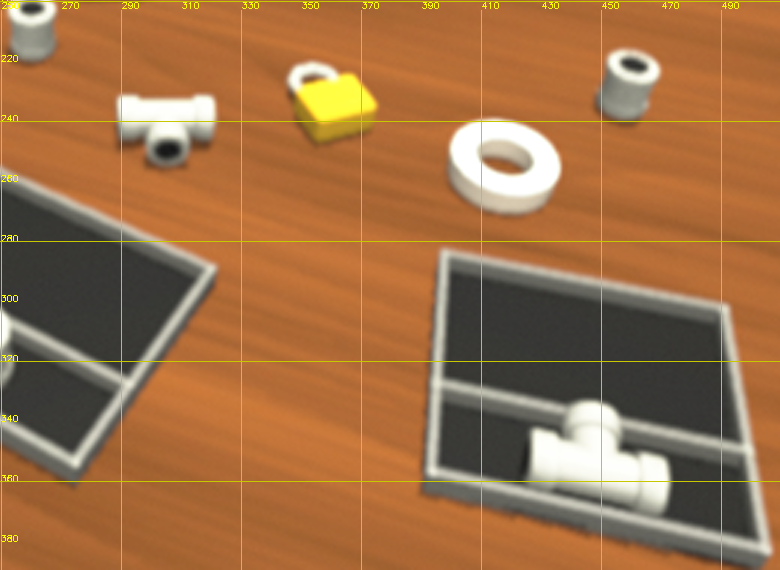

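The crops give tray rim corners, coupling rims, nipple collars and ends, and the tee, e.g. coupling top at (265,398) in the top crop and (461,141) in the scene crop. I'll triangulate those.

```bash
cat > geo.py <<'E'
import numpy as np
C={n:np.load(f"{n}0.npy",allow_pickle=True).item() for n in("top","scene")}
def nat(p,x,y,f): return np.array([(p[0]+.5)/f-.5+x,(p[1]+.5)/f-.5+y])
T1=lambda p:nat(p,105,90,3.3); T2=lambda p:nat(p,220,90,3.1); S1=lambda p:nat(p,90,150,2.7); S2=lambda p:nat(p,250,200,3)
def ray(n,uv):
    c=C[n]; f=210/np.tan(np.radians(c["vertical_fov"])/2)
    d=c["R"].T@np.array([(uv[0]-c["cx"])/f,(uv[1]-c["cy"])/f,1]); return -c["R"].T@c["t"],d/np.linalg.norm(d)
def onz(n,uv,z): o,d=ray(n,uv); return o+d*(z-o[2])/d[2]
def tri(t,s):
    A=np.zeros((3,3));b=np.zeros(3);L=[ray("top",t),ray("scene",s)]
    for o,d in L: P=np.eye(3)-np.outer(d,d);A+=P;b+=P@o
    X=np.linalg.solve(A,b); return X,np.linalg.norm((np.eye(3)-np.outer(d,d))@(X-o))*2
E
python3 - <<'E'
from geo import *
np.set_printoptions(precision=4,suppress=True)
P={"coupA top":(T2((265,398)),S1((461,141))),"coupB top":(T1((86,541)),S2((633,67))),
"nip1":(T2((421,388)),S1((321,138))),"nip2":(T2((517,519)),S1((307,60))),
"tee j":(T2((108,327)),S2((166,120))),"tee L":(T2((76,343)),S2((211,118))),"tee R":(T2((146,318)),S2((124,118))),
"tape":(T1((199,401)),S2((505,155)))}
for k,(t,s) in P.items(): X,g=tri(t,s); print(k,X,"gap mm",round(g*1e3,1))
tr={"tee":[T1,S2,(28,296),(241,278),(19,98),(230,82),(727,307),(444,250),(768,548),(432,470)],
"coup":[T2,S1,(28,187),(221,225),(67,12),(258,45),(625,376),(430,286),(500,553),(286,432)],
"nip":[T2,S1,(355,267),(551,275),(361,83),(556,93),(320,225),(151,173),(200,363),(13,293)]}
for k,v in tr.items():
    t,s,*p=v; X=[tri(t(p[i]),s(p[i+4]))[0] for i in range(4)]
    Z=np.array([onz("top",t(p[i]),.016) for i in range(4)])
    fl,fr,bl,br=Z; m=Z.mean(0); dy=(fl-fr+bl-br)[:2]; dx=(bl+br-fl-fr)[:2]
    yaw=np.arctan2(-dy[0],dy[1]); yx=np.arctan2(dx[1],dx[0])
    y=(yaw+yx)/2; o=m[:2]-.027*np.array([np.cos(y),np.sin(y)])
    print(k,"heights",np.array(X)[:,2],"size",np.linalg.norm(dx)/2,np.linalg.norm(dy)/2,"yaw",yaw,yx,"origin",o)
for n,e1,e2,z in(("nip1",(401,354),(442,418),.02),("nip2",(499,485),(532,555),.02),("teerun",(76,343),(146,318),.02)):
    a,b=onz("top",T2(e1),z),onz("top",T2(e2),z); print(n,"mid",(a+b)/2,"len",np.linalg.norm(a-b),"yaw deg",np.degrees(np.arctan2(*(a-b)[1::-1])))
b=onz("top",T2((98,294)),.02);print("branch",b)
for n,f,p,z in(("coupA",T2,(265,398),.036),("coupB",T1,(86,541),.036),("nip1",T2,(421,388),.025),("nip2",T2,(517,519),.025),("pad",T1,(353,424),.02),("shack",T1,(390,470),.01)): print(n,onz("top",f(p),z))
E
```

```text
coupA top [ 0.4619 -0.1112  0.0362] gap mm 0.2
coupB top [0.3672 0.2933 0.0341] gap mm 0.8
nip1 [ 0.476  -0.2331  0.0146] gap mm 0.6
nip2 [ 0.3764 -0.3067  0.0149] gap mm 1.0
tee j [0.517  0.011  0.0148] gap mm 0.8
tee L [0.5034 0.0367 0.0141] gap mm 1.8
tee R [ 0.5248 -0.0172  0.0136] gap mm 1.6
tape [0.4712 0.2237 0.0189] gap mm 0.5
tee heights [0.0145 0.015  0.0172 0.0155] size 0.1502525263726574 0.1562875310644055 yaw 0.1121317317257553 0.11526008348435648 origin [0.6024 0.2818]
coup heights [0.0143 0.0149 0.0117 0.0152] size 0.148502615532023 0.15495753862981046 yaw -0.15890408242809215 -0.1717903624798972 origin [ 0.66   -0.0064]
nip heights [0.0125 0.0148 0.0131 0.0152] size 0.14878837228591021 0.1545764233720401 yaw -0.01794590829298035 -0.024635740703985644 origin [ 0.6162 -0.2583]
nip1 mid [ 0.4768 -0.2324  0.02  ] len 0.0585456420193869 yaw deg 33.209735345977876
nip2 mid [ 0.3756 -0.305   0.02  ] len 0.05832214742046708 yaw deg 25.580738093089472
teerun mid [0.5133 0.0086 0.02  ] len 0.05751874430995234 yaw deg 111.60063503621886
branch [0.5418 0.0197 0.02  ]
coupA [ 0.4619 -0.1111  0.036 ]
coupB [0.3671 0.2932 0.036 ]
nip1 [ 0.4744 -0.2314  0.025 ]
nip2 [ 0.376  -0.3052  0.025 ]
pad [0.4575 0.1112 0.02  ]
shack [0.4259 0.0842 0.01  ]
```

All heights match (couplings 36 mm, nipples and tee 14–15, rims ~15). Now a small helper that converts a world target into tool-frame shifts.

```bash
cat > plan.py <<'E'
import sys,numpy as np
from scipy.spatial.transform import Rotation as Ro
from workcell import bot
s=bot.read_state(); M=Ro.from_rotvec(s["tcp_rot"]).as_matrix(); p=s["tool_pos"]
yy=np.degrees(np.arctan2(M[1,1],M[0,1]))
print("t",round(s["time"],2),"pos",p.round(4),"ytool",round(yy,1),"tilt mrad",(M[:2,2]*1e3).round(1),"w",round(s["width"],3),"gf",round(s["grip_force"],1),"F",s["wrist_force"].round(1))
a=list(map(float,sys.argv[1:]))
while a:
    x,y,z,t=a[:4]; a=a[4:]; d=(t-yy+90)%180-90   # yaw change
    ph=np.radians(yy+d+90); e=np.array([x,y,z])-p
    print(" rotate az=%.1f then dx=%.1f dy=%.1f dz=%.1f"%(-d,*(1e3*np.array([np.cos(ph)*e[0]+np.sin(ph)*e[1],np.sin(ph)*e[0]-np.cos(ph)*e[1],-e[2]]))))
    p=np.array([x,y,z]); yy+=d
E
python3 plan.py .376 -.3057 .26 -64.4 .376 -.3057 .177 -64.4
```

```text
t 0.1 pos [ 0.2293 -0.6345  0.4035] ytool -70.1 tilt mrad [-0.6  2. ] w 1.002 gf 0.0 F [-0.5 -0.2 -0.8]
 rotate az=-5.7 then dx=274.3 dy=-233.2 dz=143.5
 rotate az=-0.0 then dx=0.0 dy=0.0 dz=83.0
```

```bash
python3 -m jog '[{"az":-5.7},{"dx":24.9,"dy":-21.2,"dz":13},{"dx":24.9,"dy":-21.2,"dz":13},{"dx":24.9,"dy":-21.2,"dz":13},{"dx":24.9,"dy":-21.2,"dz":13},{"dx":24.9,"dy":-21.2,"dz":13},{"dx":24.9,"dy":-21.2,"dz":13},{"dx":24.9,"dy":-21.2,"dz":13},{"dx":24.9,"dy":-21.2,"dz":13},{"dx":24.9,"dy":-21.2,"dz":13},{"dx":24.9,"dy":-21.2,"dz":13},{"dx":24.9,"dy":-21.2,"dz":13},{},{},{}]' 1 40; python3 plan.py .376 -.3057 .177 -64.4
```

```text
t 0.1 pos [ 0.2293 -0.6345  0.4035] ytool -70.1 tilt mrad [-0.6  2. ] w 1.002 gf 0.0 F [-0.5 -0.2 -0.8]
 rotate az=-5.7 then dx=274.3 dy=-233.2 dz=226.5invalid input
```

```bash
python3 -m jog '[{"az":-5.7},{"dx":24.9,"dy":-21.2,"dz":13},{"dx":24.9,"dy":-21.2,"dz":13},{"dx":24.9,"dy":-21.2,"dz":13},{"dx":24.9,"dy":-21.2,"dz":13},{"dx":24.9,"dy":-21.2,"dz":13},{"dx":24.9,"dy":-21.2,"dz":13},{"dx":24.9,"dy":-21.2,"dz":13},{"dx":24.9,"dy":-21.2,"dz":13},{"dx":24.9,"dy":-21.2,"dz":13},{"dx":24.9,"dy":-21.2,"dz":13},{"dx":24.9,"dy":-21.2,"dz":13},{"dz":0},{"dz":0},{"dz":0}]' 1 40; python3 plan.py .376 -.3057 .177 -64.4
```

```text
t 0.1 pos [ 0.2293 -0.6345  0.4035] ytool -70.1 tilt mrad [-0.6  2. ] w 1.002 gf 0.0 F [-0.5 -0.2 -0.8]
 rotate az=-5.7 then dx=274.3 dy=-233.2 dz=226.5invalid input
```

```bash
python3 -m jog '[{"dx":0,"dy":0,"dz":0,"ax":0,"ay":0,"az":-5.7}]'; python3 -m jog '[{"dz":13}]';  python3 -m jog --help
```

```text
time: 0.18
tool_pos: [0.2294, -0.6346, 0.4037]
tcp_rot: [-3.062, -0.696, 0.0]
wrist_force: [0.4, 0.4, 0.7]
width: 0.999
grip_force: 0.0invalid input
invalid input: not JSON, or not a number
```

All six keys are needed in every row.

```bash
python3 -m jog '[{"dx":25,"dy":-21.2,"dz":13,"ax":0,"ay":0,"az":0},{"dx":25,"dy":-21.2,"dz":13,"ax":0,"ay":0,"az":0},{"dx":25,"dy":-21.2,"dz":13,"ax":0,"ay":0,"az":0},{"dx":25,"dy":-21.2,"dz":13,"ax":0,"ay":0,"az":0},{"dx":25,"dy":-21.2,"dz":13,"ax":0,"ay":0,"az":0},{"dx":25,"dy":-21.2,"dz":13,"ax":0,"ay":0,"az":0},{"dx":25,"dy":-21.2,"dz":13,"ax":0,"ay":0,"az":0},{"dx":25,"dy":-21.2,"dz":13,"ax":0,"ay":0,"az":0},{"dx":25,"dy":-21.2,"dz":13,"ax":0,"ay":0,"az":0},{"dx":25,"dy":-21.2,"dz":13,"ax":0,"ay":0,"az":0},{"dx":25,"dy":-21.2,"dz":13,"ax":0,"ay":0,"az":0},{"dx":0,"dy":0,"dz":0,"ax":0,"ay":0,"az":0},{"dx":0,"dy":0,"dz":0,"ax":0,"ay":0,"az":0},{"dx":0,"dy":0,"dz":0,"ax":0,"ay":0,"az":0}]' 1 40; python3 plan.py .376 -.3057 .177 -64.4
```

```text
time: 1.35
tool_pos: [0.377, -0.3059, 0.2618]
tcp_rot: [3.063, 0.697, -0.0]
wrist_force: [-0.2, 0.1, 0.7]
width: 0.997
grip_force: 0.0
t 1.35 pos [ 0.377  -0.3059  0.2618] ytool -64.4 tilt mrad [-0.1 -0.5] w 0.997 gf 0.0 F [-0.2  0.1  0.7]
 rotate az=0.0 then dx=-0.8 dy=-0.6 dz=84.8
```

```bash
python3 -m jog '[{"dx":-0.8,"dy":-0.6,"dz":30,"ax":0,"ay":0,"az":0},{"dx":0,"dy":0,"dz":25,"ax":0,"ay":0,"az":0},{"dx":0,"dy":0,"dz":18,"ax":0,"ay":0,"az":0},{"dx":0,"dy":0,"dz":11,"ax":0,"ay":0,"az":0},{"dx":0,"dy":0,"dz":0,"ax":0,"ay":0,"az":0},{"dx":0,"dy":0,"dz":0,"ax":0,"ay":0,"az":0}]'; python3 -m jog '[{"dx":0,"dy":0,"dz":0,"ax":0,"ay":0,"az":0},{"dx":0,"dy":0,"dz":0,"ax":0,"ay":0,"az":0},{"dx":0,"dy":0,"dz":0,"ax":0,"ay":0,"az":0},{"dx":0,"dy":0,"dz":0,"ax":0,"ay":0,"az":0},{"dx":0,"dy":0,"dz":0,"ax":0,"ay":0,"az":0},{"dx":0,"dy":0,"dz":0,"ax":0,"ay":0,"az":0},{"dx":0,"dy":0,"dz":0,"ax":0,"ay":0,"az":0},{"dx":0,"dy":0,"dz":0,"ax":0,"ay":0,"az":0}]' 0 40; python3 plan.py .6153 -.291 .26 -91.2
```

```text
time: 1.85
tool_pos: [0.3757, -0.3065, 0.1779]
tcp_rot: [-3.064, -0.693, 0.0]
wrist_force: [-0.3, -0.5, 1.0]
width: 1.001
grip_force: 0.0
time: 2.52
tool_pos: [0.3763, -0.3059, 0.1789]
tcp_rot: [3.062, 0.695, 0.001]
wrist_force: [-1.4, 0.6, 5.3]
width: 0.379
grip_force: 39.3
t 2.52 pos [ 0.3763 -0.3059  0.1789] ytool -64.4 tilt mrad [ 1.1 -1.3] w 0.379 gf 39.3 F [-1.4  0.6  5.3]
 rotate az=26.8 then dx=238.6 dy=-19.9 dz=-81.1
```

```bash
python3 -m jog '[{"dx":0,"dy":0,"dz":-15,"ax":0,"ay":0,"az":0},{"dx":0,"dy":0,"dz":-25,"ax":0,"ay":0,"az":6.7},{"dx":0,"dy":0,"dz":-25,"ax":0,"ay":0,"az":6.7},{"dx":0,"dy":0,"dz":-15,"ax":0,"ay":0,"az":6.7},{"dx":0,"dy":0,"dz":0,"ax":0,"ay":0,"az":6.7},{"dx":29.8,"dy":-2.5,"dz":0,"ax":0,"ay":0,"az":0},{"dx":29.8,"dy":-2.5,"dz":0,"ax":0,"ay":0,"az":0},{"dx":29.8,"dy":-2.5,"dz":0,"ax":0,"ay":0,"az":0},{"dx":29.8,"dy":-2.5,"dz":0,"ax":0,"ay":0,"az":0},{"dx":29.8,"dy":-2.5,"dz":0,"ax":0,"ay":0,"az":0},{"dx":29.8,"dy":-2.5,"dz":0,"ax":0,"ay":0,"az":0},{"dx":29.8,"dy":-2.5,"dz":0,"ax":0,"ay":0,"az":0},{"dx":29.8,"dy":-2.5,"dz":0,"ax":0,"ay":0,"az":0},{"dx":0,"dy":0,"dz":0,"ax":0,"ay":0,"az":0},{"dx":0,"dy":0,"dz":0,"ax":0,"ay":0,"az":0},{"dx":0,"dy":0,"dz":0,"ax":0,"ay":0,"az":0}]'; python3 plan.py .6153 -.291 .183 -91.2; python3 - <<'E'
from workcell import optics
import cv2
s=optics.read_camera("scene")["img"][100:340,60:340,::-1]; t=optics.read_camera("top")["img"][60:300,260:480,::-1]
cv2.imwrite("pics/g1.png",cv2.resize(cv2.hconcat([s,t]),None,fx=1.6,fy=1.6,interpolation=cv2.INTER_CUBIC))
E
```

```text
time: 3.85
tool_pos: [0.6141, -0.2903, 0.2571]
tcp_rot: [-3.141, 0.033, 0.003]
wrist_force: [0.2, 0.8, -0.3]
width: 0.383
grip_force: 40.1
t 3.85 pos [ 0.6141 -0.2903  0.2571] ytool -91.2 tilt mrad [-1.7  0.6] w 0.383 gf 40.1 F [ 0.2  0.8 -0.3]
 rotate az=0.0 then dx=1.2 dy=0.6 dz=74.1
```

View pics/g1.png

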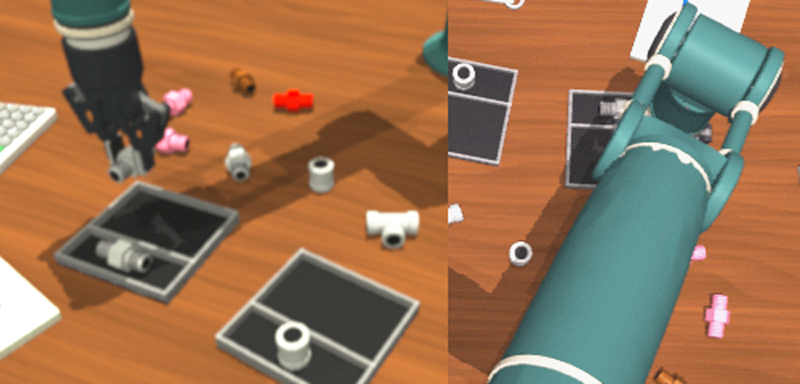

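Scene crop: nipple held level in the fingers at (125,162), above the nipple tray.

```bash
python3 -m jog '[{"dx":1.2,"dy":0.6,"dz":25,"ax":0,"ay":0,"az":0},{"dx":0,"dy":0,"dz":25,"ax":0,"ay":0,"az":0},{"dx":0,"dy":0,"dz":14,"ax":0,"ay":0,"az":0},{"dx":0,"dy":0,"dz":6,"ax":0,"ay":0,"az":0},{"dx":0,"dy":0,"dz":3.5,"ax":0,"ay":0,"az":0},{"dx":0,"dy":0,"dz":0,"ax":0,"ay":0,"az":0},{"dx":0,"dy":0,"dz":0,"ax":0,"ay":0,"az":0},{"dx":0,"dy":0,"dz":0,"ax":0,"ay":0,"az":0}]'; python3 plan.py
```

```text
time: 4.62
tool_pos: [0.6165, -0.2918, 0.1857]
tcp_rot: [3.14, -0.034, 0.004]
wrist_force: [-0.1, 0.2, -0.5]
width: 0.38
grip_force: 40.1
t 4.62 pos [ 0.6165 -0.2918  0.1857] ytool -91.2 tilt mrad [ 2.6 -1.3] w 0.38 gf 40.1 F [-0.1  0.2 -0.5]
```

```bash
python3 -m jog '[{"dx":0,"dy":0,"dz":1,"ax":0,"ay":0,"az":0},{"dx":0,"dy":0,"dz":1,"ax":0,"ay":0,"az":0},{"dx":0,"dy":0,"dz":0,"ax":0,"ay":0,"az":0},{"dx":0,"dy":0,"dz":0,"ax":0,"ay":0,"az":0}]'; python3 plan.py;  python3 -m jog '[{"dx":0,"dy":0,"dz":1,"ax":0,"ay":0,"az":0},{"dx":0,"dy":0,"dz":1,"ax":0,"ay":0,"az":0},{"dx":0,"dy":0,"dz":0,"ax":0,"ay":0,"az":0},{"dx":0,"dy":0,"dz":0,"ax":0,"ay":0,"az":0}]'; python3 plan.py
```

```text
time: 4.95
tool_pos: [0.6163, -0.2915, 0.183]
tcp_rot: [3.141, -0.034, 0.002]
wrist_force: [0.3, 0.1, 1.7]
width: 0.38
grip_force: 40.3
t 4.95 pos [ 0.6163 -0.2915  0.183 ] ytool -91.2 tilt mrad [ 1.5 -0.8] w 0.38 gf 40.3 F [0.3 0.1 1.7]
time: 5.28
tool_pos: [0.6164, -0.2916, 0.1829]
tcp_rot: [3.141, -0.034, 0.002]
wrist_force: [-3.8, 2.1, 12.5]
width: 0.378
grip_force: 41.1
t 5.28 pos [ 0.6164 -0.2916  0.1829] ytool -91.2 tilt mrad [ 1.3 -0.7] w 0.378 gf 41.1 F [-3.8  2.1 12.5]
```

```bash
python3 -m jog '[{"dx":0,"dy":0,"dz":-1.5,"ax":0,"ay":0,"az":0},{"dx":0,"dy":0,"dz":0,"ax":0,"ay":0,"az":0},{"dx":0,"dy":0,"dz":0,"ax":0,"ay":0,"az":0},{"dx":0,"dy":0,"dz":0,"ax":0,"ay":0,"az":0},{"dx":0,"dy":0,"dz":-10,"ax":0,"ay":0,"az":0},{"dx":0,"dy":0,"dz":-35,"ax":0,"ay":0,"az":0},{"dx":0,"dy":0,"dz":-35,"ax":0,"ay":0,"az":0},{"dx":0,"dy":0,"dz":0,"ax":0,"ay":0,"az":0},{"dx":0,"dy":0,"dz":0,"ax":0,"ay":0,"az":0}]' 0.55; python3 plan.py .4755 -.2325 .26 -56.8 
```

```text
time: 6.03
tool_pos: [0.6174, -0.2921, 0.2662]
tcp_rot: [3.138, -0.034, 0.011]
wrist_force: [-0.1, -0.8, 0.1]
width: 0.553
grip_force: 0.0
t 6.03 pos [ 0.6174 -0.2921  0.2662] ytool -91.2 tilt mrad [ 6.7 -3.5] w 0.553 gf 0.0 F [-0.1 -0.8  0.1]
 rotate az=-34.4 then dx=-86.1 dy=-127.6 dz=6.2
```

```bash
python3 -m jog '[{"dx":0,"dy":0,"dz":0,"ax":0,"ay":0,"az":-6.9},{"dx":0,"dy":0,"dz":0,"ax":0,"ay":0,"az":-6.9},{"dx":0,"dy":0,"dz":0,"ax":0,"ay":0,"az":-6.9},{"dx":0,"dy":0,"dz":0,"ax":0,"ay":0,"az":-6.9},{"dx":0,"dy":0,"dz":0,"ax":0,"ay":0,"az":-6.8},{"dx":-17.2,"dy":-25.5,"dz":0,"ax":0,"ay":0,"az":0},{"dx":-17.2,"dy":-25.5,"dz":0,"ax":0,"ay":0,"az":0},{"dx":-17.2,"dy":-25.5,"dz":0,"ax":0,"ay":0,"az":0},{"dx":-17.2,"dy":-25.5,"dz":0,"ax":0,"ay":0,"az":0},{"dx":-17.2,"dy":-25.5,"dz":5,"ax":0,"ay":0,"az":0},{"dx":0,"dy":0,"dz":0,"ax":0,"ay":0,"az":0},{"dx":0,"dy":0,"dz":0,"ax":0,"ay":0,"az":0},{"dx":0,"dy":0,"dz":0,"ax":0,"ay":0,"az":0}]' 1; python3 plan.py .4755 -.2325 .178 -56.8 
```

```text
time: 7.12
tool_pos: [0.4742, -0.2317, 0.2565]
tcp_rot: [3.011, 0.897, 0.0]
wrist_force: [1.2, -0.4, -0.0]
width: 1.003
grip_force: 0.0
t 7.12 pos [ 0.4742 -0.2317  0.2565] ytool -56.8 tilt mrad [ 0.2 -0.1] w 1.003 gf 0.0 F [ 1.2 -0.4 -0. ]
 rotate az=-0.0 then dx=0.7 dy=1.4 dz=78.5
```

```bash
python3 -m jog '[{"dx":0.7,"dy":1.4,"dz":30,"ax":0,"ay":0,"az":0},{"dx":0,"dy":0,"dz":25,"ax":0,"ay":0,"az":0},{"dx":0,"dy":0,"dz":14,"ax":0,"ay":0,"az":0},{"dx":0,"dy":0,"dz":9,"ax":0,"ay":0,"az":0},{"dx":0,"dy":0,"dz":0,"ax":0,"ay":0,"az":0},{"dx":0,"dy":0,"dz":0,"ax":0,"ay":0,"az":0}]'; python3 -m jog '[{"dx":0,"dy":0,"dz":0,"ax":0,"ay":0,"az":0},{"dx":0,"dy":0,"dz":0,"ax":0,"ay":0,"az":0},{"dx":0,"dy":0,"dz":0,"ax":0,"ay":0,"az":0},{"dx":0,"dy":0,"dz":0,"ax":0,"ay":0,"az":0},{"dx":0,"dy":0,"dz":0,"ax":0,"ay":0,"az":0},{"dx":0,"dy":0,"dz":0,"ax":0,"ay":0,"az":0},{"dx":0,"dy":0,"dz":0,"ax":0,"ay":0,"az":0},{"dx":0,"dy":0,"dz":0,"ax":0,"ay":0,"az":0}]' 0 40; python3 plan.py .6167 -.225 .26 -91.2
```

```text
time: 7.62
tool_pos: [0.4763, -0.2328, 0.1786]
tcp_rot: [-3.011, -0.897, 0.0]
wrist_force: [-0.4, 0.5, -0.2]
width: 1.0
grip_force: 0.0
time: 8.28
tool_pos: [0.4759, -0.2327, 0.1799]
tcp_rot: [3.01, 0.896, 0.002]
wrist_force: [-1.1, 1.0, 5.5]
width: 0.379
grip_force: 39.4
t 8.28 pos [ 0.4759 -0.2327  0.1799] ytool -56.8 tilt mrad [ 1.5 -0.8] w 0.379 gf 39.4 F [-1.1  1.   5.5]
 rotate az=34.4 then dx=140.6 dy=-10.6 dz=-80.1
```

```bash
python3 -m jog '[{"dx":0,"dy":0,"dz":-15,"ax":0,"ay":0,"az":0},{"dx":0,"dy":0,"dz":-25,"ax":0,"ay":0,"az":6.9},{"dx":0,"dy":0,"dz":-25,"ax":0,"ay":0,"az":6.9},{"dx":0,"dy":0,"dz":-15,"ax":0,"ay":0,"az":6.9},{"dx":0,"dy":0,"dz":0,"ax":0,"ay":0,"az":6.9},{"dx":0,"dy":0,"dz":0,"ax":0,"ay":0,"az":6.8},{"dx":28.1,"dy":-2.1,"dz":0,"ax":0,"ay":0,"az":0},{"dx":28.1,"dy":-2.1,"dz":0,"ax":0,"ay":0,"az":0},{"dx":28.1,"dy":-2.1,"dz":0,"ax":0,"ay":0,"az":0},{"dx":28.1,"dy":-2.1,"dz":0,"ax":0,"ay":0,"az":0},{"dx":28.1,"dy":-2.1,"dz":0,"ax":0,"ay":0,"az":0},{"dx":0,"dy":0,"dz":0,"ax":0,"ay":0,"az":0},{"dx":0,"dy":0,"dz":0,"ax":0,"ay":0,"az":0},{"dx":0,"dy":0,"dz":0,"ax":0,"ay":0,"az":0}]'; python3 plan.py .6167 -.225 .184 -91.2
```

```text
time: 9.45
tool_pos: [0.6154, -0.2247, 0.2581]
tcp_rot: [-3.141, 0.033, 0.003]
wrist_force: [0.0, 0.0, -1.2]
width: 0.383
grip_force: 40.1
t 9.45 pos [ 0.6154 -0.2247  0.2581] ytool -91.2 tilt mrad [-1.8  0.5] w 0.383 gf 40.1 F [ 0.   0.  -1.2]
 rotate az=-0.0 then dx=1.3 dy=0.3 dz=74.1
```

```bash
python3 -m jog '[{"dx":0.5,"dy":0.3,"dz":25,"ax":0,"ay":0,"az":0},{"dx":0,"dy":0,"dz":25,"ax":0,"ay":0,"az":0},{"dx":0,"dy":0,"dz":14,"ax":0,"ay":0,"az":0},{"dx":0,"dy":0,"dz":7,"ax":0,"ay":0,"az":0},{"dx":0,"dy":0,"dz":3,"ax":0,"ay":0,"az":0},{"dx":0,"dy":0,"dz":1,"ax":0,"ay":0,"az":0},{"dx":0,"dy":0,"dz":0,"ax":0,"ay":0,"az":0},{"dx":0,"dy":0,"dz":0,"ax":0,"ay":0,"az":0},{"dx":0,"dy":0,"dz":0,"ax":0,"ay":0,"az":0}]'; python3 plan.py;  python3 -m jog '[{"dx":0,"dy":0,"dz":1,"ax":0,"ay":0,"az":0},{"dx":0,"dy":0,"dz":0,"ax":0,"ay":0,"az":0},{"dx":0,"dy":0,"dz":0,"ax":0,"ay":0,"az":0}]'; python3 plan.py
```

```text
time: 10.2
tool_pos: [0.6168, -0.2255, 0.1844]
tcp_rot: [3.141, -0.034, 0.002]
wrist_force: [-0.4, 0.5, -1.3]
width: 0.382
grip_force: 40.1
t 10.2 pos [ 0.6168 -0.2255  0.1844] ytool -91.2 tilt mrad [ 1.3 -0.5] w 0.382 gf 40.1 F [-0.4  0.5 -1.3]
time: 10.45
tool_pos: [0.617, -0.2255, 0.184]
tcp_rot: [3.141, -0.034, 0.002]
wrist_force: [-2.1, -0.1, 5.4]
width: 0.378
grip_force: 40.6
t 10.45 pos [ 0.617  -0.2255  0.184 ] ytool -91.2 tilt mrad [ 1.2 -0.6] w 0.378 gf 40.6 F [-2.1 -0.1  5.4]
```

```bash
python3 -m jog '[{"dx":0,"dy":0,"dz":-0.5,"ax":0,"ay":0,"az":0},{"dx":0,"dy":0,"dz":0,"ax":0,"ay":0,"az":0},{"dx":0,"dy":0,"dz":0,"ax":0,"ay":0,"az":0},{"dx":0,"dy":0,"dz":0,"ax":0,"ay":0,"az":0},{"dx":0,"dy":0,"dz":-10,"ax":0,"ay":0,"az":0},{"dx":0,"dy":0,"dz":-35,"ax":0,"ay":0,"az":0},{"dx":0,"dy":0,"dz":-30,"ax":0,"ay":0,"az":0},{"dx":0,"dy":0,"dz":0,"ax":0,"ay":0,"az":4.1},{"dx":0,"dy":0,"dz":0,"ax":0,"ay":0,"az":4.2},{"dx":0,"dy":0,"dz":0,"ax":0,"ay":0,"az":0},{"dx":0,"dy":0,"dz":0,"ax":0,"ay":0,"az":0}]' 0.55; python3 plan.py .462 -.1112 .26 -99.5 
```

```text
time: 11.37
tool_pos: [0.6165, -0.2252, 0.2587]
tcp_rot: [3.131, -0.258, 0.0]
wrist_force: [0.2, -0.6, 0.3]
width: 0.551
grip_force: 0.0
t 11.37 pos [ 0.6165 -0.2252  0.2587] ytool -99.4 tilt mrad [ 0.2 -0.1] w 0.551 gf 0.0 F [ 0.2 -0.6  0.3]
 rotate az=0.1 then dx=-171.2 dy=-86.9 dz=-1.3
```

```bash
python3 -m jog '[{"dx":-28.5,"dy":-14.5,"dz":0,"ax":0,"ay":0,"az":0},{"dx":-28.5,"dy":-14.5,"dz":0,"ax":0,"ay":0,"az":0},{"dx":-28.5,"dy":-14.5,"dz":0,"ax":0,"ay":0,"az":0},{"dx":-28.5,"dy":-14.5,"dz":0,"ax":0,"ay":0,"az":0},{"dx":-28.5,"dy":-14.5,"dz":0,"ax":0,"ay":0,"az":0},{"dx":-28.5,"dy":-14.5,"dz":0,"ax":0,"ay":0,"az":0},{"dx":0,"dy":0,"dz":0,"ax":0,"ay":0,"az":0},{"dx":0,"dy":0,"dz":0,"ax":0,"ay":0,"az":0},{"dx":0,"dy":0,"dz":0,"ax":0,"ay":0,"az":0}]' 1; python3 plan.py .462 -.1112 .179 -99.5 
```

```text
time: 12.12
tool_pos: [0.4628, -0.1112, 0.2584]
tcp_rot: [3.131, -0.259, 0.002]
wrist_force: [0.7, 0.5, 0.2]
width: 1.003
grip_force: 0.0
t 12.12 pos [ 0.4628 -0.1112  0.2584] ytool -99.4 tilt mrad [ 1.1 -0.4] w 1.003 gf 0.0 F [0.7 0.5 0.2]
 rotate az=0.1 then dx=-0.8 dy=0.1 dz=79.4
```

```bash
python3 -m jog '[{"dx":-0.8,"dy":0,"dz":30,"ax":0,"ay":0,"az":0},{"dx":0,"dy":0,"dz":25,"ax":0,"ay":0,"az":0},{"dx":0,"dy":0,"dz":14,"ax":0,"ay":0,"az":0},{"dx":0,"dy":0,"dz":9,"ax":0,"ay":0,"az":0},{"dx":0,"dy":0,"dz":0,"ax":0,"ay":0,"az":0},{"dx":0,"dy":0,"dz":0,"ax":0,"ay":0,"az":0}]'; python3 -m jog '[{"dx":0,"dy":0,"dz":0,"ax":0,"ay":0,"az":0},{"dx":0,"dy":0,"dz":0,"ax":0,"ay":0,"az":0},{"dx":0,"dy":0,"dz":0,"ax":0,"ay":0,"az":0},{"dx":0,"dy":0,"dz":0,"ax":0,"ay":0,"az":0},{"dx":0,"dy":0,"dz":0,"ax":0,"ay":0,"az":0},{"dx":0,"dy":0,"dz":0,"ax":0,"ay":0,"az":0},{"dx":0,"dy":0,"dz":0,"ax":0,"ay":0,"az":0},{"dx":0,"dy":0,"dz":0,"ax":0,"ay":0,"az":0}]' 0 40; python3 plan.py .6546 -.0389 .26 -99.5
```

```text
time: 12.62
tool_pos: [0.4624, -0.1115, 0.1801]
tcp_rot: [-3.131, 0.261, 0.0]
wrist_force: [-0.1, 0.6, 0.4]
width: 1.0
grip_force: 0.0
time: 13.28
tool_pos: [0.462, -0.1111, 0.1811]
tcp_rot: [3.13, -0.261, 0.002]
wrist_force: [-1.3, 0.2, 5.4]
width: 0.354
grip_force: 39.4
t 13.28 pos [ 0.462  -0.1111  0.1811] ytool -99.5 tilt mrad [ 1.3 -0.4] w 0.354 gf 39.4 F [-1.3  0.2  5.4]
 rotate az=-0.0 then dx=178.0 dy=-103.0 dz=-78.9
```

```bash
python3 -m jog '[{"dx":0,"dy":0,"dz":-15,"ax":0,"ay":0,"az":0},{"dx":0,"dy":0,"dz":-30,"ax":0,"ay":0,"az":0},{"dx":0,"dy":0,"dz":-35,"ax":0,"ay":0,"az":0},{"dx":25.4,"dy":-14.7,"dz":0,"ax":0,"ay":0,"az":0},{"dx":25.4,"dy":-14.7,"dz":0,"ax":0,"ay":0,"az":0},{"dx":25.4,"dy":-14.7,"dz":0,"ax":0,"ay":0,"az":0},{"dx":25.4,"dy":-14.7,"dz":0,"ax":0,"ay":0,"az":0},{"dx":25.4,"dy":-14.7,"dz":0,"ax":0,"ay":0,"az":0},{"dx":25.4,"dy":-14.7,"dz":0,"ax":0,"ay":0,"az":0},{"dx":25.4,"dy":-14.7,"dz":0,"ax":0,"ay":0,"az":0},{"dx":0,"dy":0,"dz":0,"ax":0,"ay":0,"az":0},{"dx":0,"dy":0,"dz":0,"ax":0,"ay":0,"az":0},{"dx":0,"dy":0,"dz":0,"ax":0,"ay":0,"az":0}]'; python3 plan.py .6546 -.0389 .185 -99.5
```

```text
time: 14.37
tool_pos: [0.6531, -0.0389, 0.2591]
tcp_rot: [3.131, -0.26, -0.004]
wrist_force: [-0.1, -0.1, -0.6]
width: 0.348
grip_force: 39.8
t 14.37 pos [ 0.6531 -0.0389  0.2591] ytool -99.5 tilt mrad [-2.7 -0. ] w 0.348 gf 39.8 F [-0.1 -0.1 -0.6]
 rotate az=-0.0 then dx=1.5 dy=-0.2 dz=74.1
```

```bash
python3 -m jog '[{"dx":0.5,"dy":0,"dz":25,"ax":0,"ay":0,"az":0},{"dx":0,"dy":0,"dz":25,"ax":0,"ay":0,"az":0},{"dx":0,"dy":0,"dz":14,"ax":0,"ay":0,"az":0},{"dx":0,"dy":0,"dz":7,"ax":0,"ay":0,"az":0},{"dx":0,"dy":0,"dz":3,"ax":0,"ay":0,"az":0},{"dx":0,"dy":0,"dz":1,"ax":0,"ay":0,"az":0},{"dx":0,"dy":0,"dz":0,"ax":0,"ay":0,"az":0},{"dx":0,"dy":0,"dz":0,"ax":0,"ay":0,"az":0},{"dx":0,"dy":0,"dz":0,"ax":0,"ay":0,"az":0}]'; python3 plan.py;  python3 -m jog '[{"dx":0,"dy":0,"dz":1,"ax":0,"ay":0,"az":0},{"dx":0,"dy":0,"dz":0,"ax":0,"ay":0,"az":0},{"dx":0,"dy":0,"dz":0,"ax":0,"ay":0,"az":0}]'; python3 plan.py
```

```text
time: 15.12
tool_pos: [0.6548, -0.0392, 0.1861]
tcp_rot: [-3.131, 0.261, -0.003]
wrist_force: [0.3, -0.2, -1.8]
width: 0.349
grip_force: 40.0
t 15.12 pos [ 0.6548 -0.0392  0.1861] ytool -99.5 tilt mrad [ 1.6 -0.1] w 0.349 gf 40.0 F [ 0.3 -0.2 -1.8]
time: 15.37
tool_pos: [0.655, -0.0391, 0.1852]
tcp_rot: [3.131, -0.261, 0.002]
wrist_force: [-0.7, -0.3, 3.3]
width: 0.351
grip_force: 40.3
t 15.37 pos [ 0.655  -0.0391  0.1852] ytool -99.5 tilt mrad [ 1.5 -0.2] w 0.351 gf 40.3 F [-0.7 -0.3  3.3]
```

```bash
python3 -m jog '[{"dx":0,"dy":0,"dz":-0.5,"ax":0,"ay":0,"az":0},{"dx":0,"dy":0,"dz":0,"ax":0,"ay":0,"az":0},{"dx":0,"dy":0,"dz":0,"ax":0,"ay":0,"az":0},{"dx":0,"dy":0,"dz":0,"ax":0,"ay":0,"az":0},{"dx":0,"dy":0,"dz":-10,"ax":0,"ay":0,"az":0},{"dx":0,"dy":0,"dz":-35,"ax":0,"ay":0,"az":0},{"dx":0,"dy":0,"dz":-30,"ax":0,"ay":0,"az":0},{"dx":0,"dy":0,"dz":0,"ax":0,"ay":0,"az":0}]' 0.55; python3 -m jog '[{"dx":0,"dy":0,"dz":0,"ax":0,"ay":0,"az":-6.7},{"dx":0,"dy":0,"dz":0,"ax":0,"ay":0,"az":-6.7},{"dx":0,"dy":0,"dz":0,"ax":0,"ay":0,"az":-6.7},{"dx":0,"dy":0,"dz":0,"ax":0,"ay":0,"az":-6.7},{"dx":0,"dy":0,"dz":0,"ax":0,"ay":0,"az":-6.7},{"dx":0,"dy":0,"dz":0,"ax":0,"ay":0,"az":-6.7},{"dx":0,"dy":0,"dz":0,"ax":0,"ay":0,"az":-6.7},{"dx":0,"dy":0,"dz":0,"ax":0,"ay":0,"az":-6.7},{"dx":0,"dy":0,"dz":0,"ax":0,"ay":0,"az":-6.7},{"dx":0,"dy":0,"dz":0,"ax":0,"ay":0,"az":-6.7},{"dx":0,"dy":0,"dz":0,"ax":0,"ay":0,"az":-6.7},{"dx":0,"dy":0,"dz":0,"ax":0,"ay":0,"az":-6.7},{"dx":0,"dy":0,"dz":0,"ax":0,"ay":0,"az":-6.7},{"dx":0,"dy":0,"dz":0,"ax":0,"ay":0,"az":-6.7},{"dx":0,"dy":0,"dz":0,"ax":0,"ay":0,"az":-6.7},{"dx":0,"dy":0,"dz":0,"ax":0,"ay":0,"az":-6.7},{"dx":0,"dy":0,"dz":0,"ax":0,"ay":0,"az":-6.7},{"dx":0,"dy":0,"dz":0,"ax":0,"ay":0,"az":-7.1},{"dx":0,"dy":0,"dz":0,"ax":0,"ay":0,"az":0},{"dx":0,"dy":0,"dz":0,"ax":0,"ay":0,"az":0}]' 1; python3 plan.py .524 .0135 .26 21.6
```

```text
time: 16.03
tool_pos: [0.6576, -0.0393, 0.2678]
tcp_rot: [3.131, -0.261, 0.019]
wrist_force: [1.4, 0.6, 1.5]
width: 0.555
grip_force: 0.0
time: 17.7
tool_pos: [0.6546, -0.0391, 0.2602]
tcp_rot: [1.773, 2.593, 0.0]
wrist_force: [1.0, -0.1, -0.3]
width: 0.997
grip_force: 0.0
t 17.7 pos [ 0.6546 -0.0391  0.2602] ytool 21.3 tilt mrad [ 0.6 -0. ] w 0.997 gf 0.0 F [ 1.  -0.1 -0.3]
 rotate az=-0.3 then dx=96.9 dy=-102.0 dz=0.2
```

```bash
python3 -m jog '[{"dx":19.4,"dy":-20.4,"dz":0,"ax":0,"ay":0,"az":-0.3},{"dx":19.4,"dy":-20.4,"dz":0,"ax":0,"ay":0,"az":0},{"dx":19.4,"dy":-20.4,"dz":0,"ax":0,"ay":0,"az":0},{"dx":19.4,"dy":-20.4,"dz":0,"ax":0,"ay":0,"az":0},{"dx":19.4,"dy":-20.4,"dz":0,"ax":0,"ay":0,"az":0},{"dx":0,"dy":0,"dz":0,"ax":0,"ay":0,"az":0},{"dx":0,"dy":0,"dz":0,"ax":0,"ay":0,"az":0},{"dx":0,"dy":0,"dz":0,"ax":0,"ay":0,"az":0}]' 1; python3 plan.py .524 .0135 .178 21.6 
```

```text
time: 18.37
tool_pos: [0.5245, 0.0133, 0.2605]
tcp_rot: [1.763, 2.598, 0.002]
wrist_force: [0.8, -0.4, -0.4]
width: 1.0
grip_force: 0.0
t 18.37 pos [0.5245 0.0133 0.2605] ytool 21.7 tilt mrad [ 2.3 -0.2] w 1.0 gf 0.0 F [ 0.8 -0.4 -0.4]
 rotate az=0.1 then dx=0.4 dy=-0.4 dz=82.5
```

```bash
python3 -m jog '[{"dx":0.2,"dy":-0.4,"dz":30,"ax":0,"ay":0,"az":0},{"dx":0,"dy":0,"dz":25,"ax":0,"ay":0,"az":0},{"dx":0,"dy":0,"dz":17,"ax":0,"ay":0,"az":0},{"dx":0,"dy":0,"dz":9,"ax":0,"ay":0,"az":0},{"dx":0,"dy":0,"dz":0,"ax":0,"ay":0,"az":0},{"dx":0,"dy":0,"dz":0,"ax":0,"ay":0,"az":0}]'; python3 -m jog '[{"dx":0,"dy":0,"dz":0,"ax":0,"ay":0,"az":0},{"dx":0,"dy":0,"dz":0,"ax":0,"ay":0,"az":0},{"dx":0,"dy":0,"dz":0,"ax":0,"ay":0,"az":0},{"dx":0,"dy":0,"dz":0,"ax":0,"ay":0,"az":0},{"dx":0,"dy":0,"dz":0,"ax":0,"ay":0,"az":0},{"dx":0,"dy":0,"dz":0,"ax":0,"ay":0,"az":0},{"dx":0,"dy":0,"dz":0,"ax":0,"ay":0,"az":0},{"dx":0,"dy":0,"dz":0,"ax":0,"ay":0,"az":0}]' 0 40; python3 plan.py .6018 .2868 .26 96.5
```

```text
time: 18.87
tool_pos: [0.5243, 0.0131, 0.1787]
tcp_rot: [1.763, 2.6, -0.0]
wrist_force: [0.3, 0.4, 0.5]
width: 1.003
grip_force: 0.0
time: 19.53
tool_pos: [0.5243, 0.0134, 0.18]
tcp_rot: [1.761, 2.599, 0.002]
wrist_force: [-0.6, 0.3, 4.9]
width: 0.486
grip_force: 40.7
t 19.53 pos [0.5243 0.0134 0.18  ] ytool 21.8 tilt mrad [2.7 0. ] w 0.486 gf 40.7 F [-0.6  0.3  4.9]
 rotate az=-74.7 then dx=-108.0 dy=262.9 dz=-80.0
```

```bash
python3 -m jog '[{"dx":0,"dy":0,"dz":-15,"ax":0,"ay":0,"az":0},{"dx":0,"dy":0,"dz":-30,"ax":0,"ay":0,"az":0},{"dx":0,"dy":0,"dz":-35,"ax":0,"ay":0,"az":-6.8},{"dx":0,"dy":0,"dz":0,"ax":0,"ay":0,"az":-6.8},{"dx":0,"dy":0,"dz":0,"ax":0,"ay":0,"az":-6.8},{"dx":0,"dy":0,"dz":0,"ax":0,"ay":0,"az":-6.8},{"dx":0,"dy":0,"dz":0,"ax":0,"ay":0,"az":-6.8},{"dx":0,"dy":0,"dz":0,"ax":0,"ay":0,"az":-6.8},{"dx":0,"dy":0,"dz":0,"ax":0,"ay":0,"az":-6.8},{"dx":0,"dy":0,"dz":0,"ax":0,"ay":0,"az":-6.8},{"dx":0,"dy":0,"dz":0,"ax":0,"ay":0,"az":-6.8},{"dx":0,"dy":0,"dz":0,"ax":0,"ay":0,"az":-6.8},{"dx":0,"dy":0,"dz":0,"ax":0,"ay":0,"az":-6.8}]';  python3 -m jog '[{"dx":-12,"dy":29.2,"dz":0,"ax":0,"ay":0,"az":0},{"dx":-12,"dy":29.2,"dz":0,"ax":0,"ay":0,"az":0},{"dx":-12,"dy":29.2,"dz":0,"ax":0,"ay":0,"az":0},{"dx":-12,"dy":29.2,"dz":0,"ax":0,"ay":0,"az":0},{"dx":-12,"dy":29.2,"dz":0,"ax":0,"ay":0,"az":0},{"dx":-12,"dy":29.2,"dz":0,"ax":0,"ay":0,"az":0},{"dx":-12,"dy":29.2,"dz":0,"ax":0,"ay":0,"az":0},{"dx":-12,"dy":29.2,"dz":0,"ax":0,"ay":0,"az":0},{"dx":-12,"dy":29.2,"dz":0,"ax":0,"ay":0,"az":0},{"dx":0,"dy":0,"dz":0,"ax":0,"ay":0,"az":0},{"dx":0,"dy":0,"dz":0,"ax":0,"ay":0,"az":0},{"dx":0,"dy":0,"dz":0,"ax":0,"ay":0,"az":0}]'; python3 plan.py .6018 .2868 .184 96.5;python3 - <<'E'
from workcell import optics
import cv2
s=optics.read_camera("scene")["img"][130:400,60:,::-1]
cv2.imwrite("pics/g3.png",cv2.resize(s,None,fx=1.5,fy=1.5,interpolation=cv2.INTER_CUBIC))
E
```

```text
time: 20.62
tool_pos: [0.5228, 0.0134, 0.2582]
tcp_rot: [0.189, -3.135, -0.0]
wrist_force: [0.6, 0.4, -1.2]
width: 0.481
grip_force: 41.0
time: 21.62
tool_pos: [0.5999, 0.2866, 0.2577]
tcp_rot: [0.181, -3.134, 0.002]
wrist_force: [0.2, -0.6, -2.1]
width: 0.487
grip_force: 41.3
t 21.62 pos [0.5999 0.2866 0.2577] ytool 96.6 tilt mrad [-1.9 -1.3] w 0.487 gf 41.3 F [ 0.2 -0.6 -2.1]
 rotate az=0.1 then dx=-1.9 dy=0.0 dz=73.7
```

View pics/g3.png

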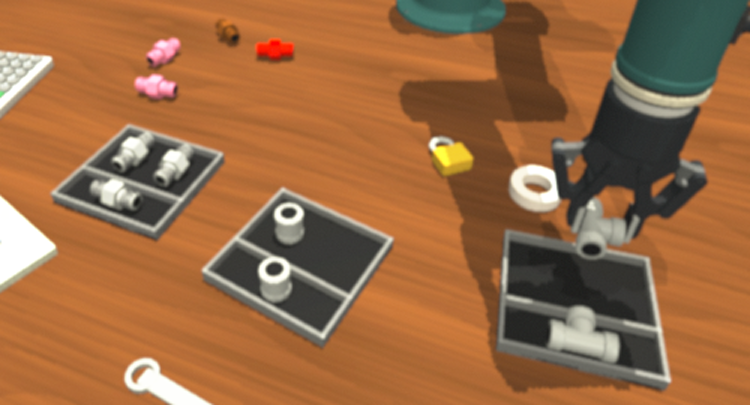

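Nipples sit flat at (130,150) and (175,162), the coupling stands at (289,222), and the tee is held level above its tray at (595,230).

```bash
python3 -m jog '[{"dx":-0.5,"dy":0,"dz":25,"ax":0,"ay":0,"az":0},{"dx":0,"dy":0,"dz":25,"ax":0,"ay":0,"az":0},{"dx":0,"dy":0,"dz":14,"ax":0,"ay":0,"az":0},{"dx":0,"dy":0,"dz":7,"ax":0,"ay":0,"az":0},{"dx":0,"dy":0,"dz":3,"ax":0,"ay":0,"az":0},{"dx":0,"dy":0,"dz":0.5,"ax":0,"ay":0,"az":0},{"dx":0,"dy":0,"dz":0,"ax":0,"ay":0,"az":0},{"dx":0,"dy":0,"dz":0,"ax":0,"ay":0,"az":0},{"dx":0,"dy":0,"dz":0,"ax":0,"ay":0,"az":0}]'; python3 plan.py;  python3 -m jog '[{"dx":0,"dy":0,"dz":1,"ax":0,"ay":0,"az":0},{"dx":0,"dy":0,"dz":0,"ax":0,"ay":0,"az":0},{"dx":0,"dy":0,"dz":0,"ax":0,"ay":0,"az":0}]'; python3 plan.py
```

```text
time: 22.42
tool_pos: [0.6015, 0.2868, 0.1848]
tcp_rot: [-0.179, 3.135, 0.001]
wrist_force: [0.4, -0.2, -2.8]
width: 0.479
grip_force: 41.3
t 22.42 pos [0.6015 0.2868 0.1848] ytool 96.6 tilt mrad [1.2 0.5] w 0.479 gf 41.3 F [ 0.4 -0.2 -2.8]
time: 22.67
tool_pos: [0.6015, 0.287, 0.1841]
tcp_rot: [-0.18, 3.135, 0.0]
wrist_force: [-1.7, -1.0, 4.4]
width: 0.484
grip_force: 41.7
t 22.67 pos [0.6015 0.287  0.1841] ytool 96.6 tilt mrad [1.3 0.3] w 0.484 gf 41.7 F [-1.7 -1.   4.4]
```

```bash
python3 -m jog '[{"dx":0,"dy":0,"dz":-0.5,"ax":0,"ay":0,"az":0},{"dx":0,"dy":0,"dz":0,"ax":0,"ay":0,"az":0},{"dx":0,"dy":0,"dz":0,"ax":0,"ay":0,"az":0},{"dx":0,"dy":0,"dz":0,"ax":0,"ay":0,"az":0},{"dx":0,"dy":0,"dz":-10,"ax":0,"ay":0,"az":0},{"dx":0,"dy":0,"dz":-35,"ax":0,"ay":0,"az":0},{"dx":0,"dy":0,"dz":-30,"ax":0,"ay":0,"az":0},{"dx":0,"dy":0,"dz":0,"ax":0,"ay":0,"az":5.4},{"dx":0,"dy":0,"dz":0,"ax":0,"ay":0,"az":5.4},{"dx":0,"dy":0,"dz":0,"ax":0,"ay":0,"az":5.3},{"dx":0,"dy":0,"dz":0,"ax":0,"ay":0,"az":0},{"dx":0,"dy":0,"dz":0,"ax":0,"ay":0,"az":0}]' 0.65; python3 plan.py .3671 .2932 .26 80.5 
```

```text
time: 23.67
tool_pos: [0.6011, 0.2869, 0.2592]
tcp_rot: [0.257, 3.131, 0.0]
wrist_force: [0.0, -0.2, 0.1]
width: 0.649
grip_force: 0.0
t 23.67 pos [0.6011 0.2869 0.2592] ytool 80.6 tilt mrad [0.4 0.2] w 0.649 gf 0.0 F [ 0.  -0.2  0.1]
 rotate az=0.1 then dx=231.8 dy=-32.4 dz=-0.8
```

```bash
python3 -m jog '[{"dx":29,"dy":-4.1,"dz":0,"ax":0,"ay":0,"az":0},{"dx":29,"dy":-4.1,"dz":0,"ax":0,"ay":0,"az":0},{"dx":29,"dy":-4.1,"dz":0,"ax":0,"ay":0,"az":0},{"dx":29,"dy":-4.1,"dz":0,"ax":0,"ay":0,"az":0},{"dx":29,"dy":-4.1,"dz":0,"ax":0,"ay":0,"az":0},{"dx":29,"dy":-4.1,"dz":0,"ax":0,"ay":0,"az":0},{"dx":29,"dy":-4.1,"dz":0,"ax":0,"ay":0,"az":0},{"dx":29,"dy":-4.1,"dz":0,"ax":0,"ay":0,"az":0},{"dx":0,"dy":0,"dz":0,"ax":0,"ay":0,"az":0},{"dx":0,"dy":0,"dz":0,"ax":0,"ay":0,"az":0},{"dx":0,"dy":0,"dz":0,"ax":0,"ay":0,"az":0}]' 1; python3 plan.py .3671 .2932 .179 80.5 
```

```text
time: 24.58
tool_pos: [0.3673, 0.2932, 0.2592]
tcp_rot: [0.258, 3.13, 0.001]
wrist_force: [-0.5, 0.6, -0.1]
width: 1.001
grip_force: 0.0
t 24.58 pos [0.3673 0.2932 0.2592] ytool 80.6 tilt mrad [1.5 0.8] w 1.001 gf 0.0 F [-0.5  0.6 -0.1]
 rotate az=0.1 then dx=0.2 dy=-0.1 dz=80.2
```

```bash
python3 -m jog '[{"dx":0,"dy":0,"dz":30,"ax":0,"ay":0,"az":0},{"dx":0,"dy":0,"dz":25,"ax":0,"ay":0,"az":0},{"dx":0,"dy":0,"dz":15,"ax":0,"ay":0,"az":0},{"dx":0,"dy":0,"dz":9,"ax":0,"ay":0,"az":0},{"dx":0,"dy":0,"dz":0,"ax":0,"ay":0,"az":0},{"dx":0,"dy":0,"dz":0,"ax":0,"ay":0,"az":0}]'; python3 -m jog '[{"dx":0,"dy":0,"dz":0,"ax":0,"ay":0,"az":0},{"dx":0,"dy":0,"dz":0,"ax":0,"ay":0,"az":0},{"dx":0,"dy":0,"dz":0,"ax":0,"ay":0,"az":0},{"dx":0,"dy":0,"dz":0,"ax":0,"ay":0,"az":0},{"dx":0,"dy":0,"dz":0,"ax":0,"ay":0,"az":0},{"dx":0,"dy":0,"dz":0,"ax":0,"ay":0,"az":0},{"dx":0,"dy":0,"dz":0,"ax":0,"ay":0,"az":0},{"dx":0,"dy":0,"dz":0,"ax":0,"ay":0,"az":0}]' 0 40; python3 plan.py .6654 .0262 .26 80.5
```

```text
time: 25.08
tool_pos: [0.3677, 0.293, 0.1797]
tcp_rot: [-0.261, -3.131, 0.0]
wrist_force: [-0.2, 0.3, 0.3]
width: 0.999
grip_force: 0.0
time: 25.75
tool_pos: [0.3673, 0.2932, 0.1806]
tcp_rot: [0.261, 3.13, 0.001]
wrist_force: [-1.4, -0.5, 5.0]
width: 0.35
grip_force: 39.4
t 25.75 pos [0.3673 0.2932 0.1806] ytool 80.5 tilt mrad [1.2 0.8] w 0.35 gf 39.4 F [-1.4 -0.5  5. ]
 rotate az=-0.0 then dx=-338.1 dy=-214.2 dz=-79.4
```

```bash
python3 -m jog '[{"dx":0,"dy":0,"dz":-15,"ax":0,"ay":0,"az":0},{"dx":0,"dy":0,"dz":-30,"ax":0,"ay":0,"az":0},{"dx":0,"dy":0,"dz":-35,"ax":0,"ay":0,"az":0},{"dx":-28.2,"dy":-17.8,"dz":0,"ax":0,"ay":0,"az":0},{"dx":-28.2,"dy":-17.8,"dz":0,"ax":0,"ay":0,"az":0},{"dx":-28.2,"dy":-17.8,"dz":0,"ax":0,"ay":0,"az":0},{"dx":-28.2,"dy":-17.8,"dz":0,"ax":0,"ay":0,"az":0},{"dx":-28.2,"dy":-17.8,"dz":0,"ax":0,"ay":0,"az":0},{"dx":-28.2,"dy":-17.8,"dz":0,"ax":0,"ay":0,"az":0},{"dx":-28.2,"dy":-17.8,"dz":0,"ax":0,"ay":0,"az":0},{"dx":-28.2,"dy":-17.8,"dz":0,"ax":0,"ay":0,"az":0},{"dx":-28.2,"dy":-17.8,"dz":0,"ax":0,"ay":0,"az":0},{"dx":-28.2,"dy":-17.8,"dz":0,"ax":0,"ay":0,"az":0},{"dx":-28.2,"dy":-17.8,"dz":0,"ax":0,"ay":0,"az":0},{"dx":-28.2,"dy":-17.8,"dz":0,"ax":0,"ay":0,"az":0},{"dx":0,"dy":0,"dz":0,"ax":0,"ay":0,"az":0},{"dx":0,"dy":0,"dz":0,"ax":0,"ay":0,"az":0},{"dx":0,"dy":0,"dz":0,"ax":0,"ay":0,"az":0}]'; python3 plan.py .6654 .0262 .185 80.5
```

```text
time: 27.25
tool_pos: [0.6646, 0.0263, 0.2587]
tcp_rot: [-0.262, -3.128, -0.0]
wrist_force: [-1.0, 0.9, -1.0]
width: 0.348
grip_force: 39.7
t 27.25 pos [0.6646 0.0263 0.2587] ytool 80.4 tilt mrad [-2.2  0.4] w 0.348 gf 39.7 F [-1.   0.9 -1. ]
 rotate az=-0.1 then dx=-0.8 dy=0.1 dz=73.7
```

```bash
python3 -m jog '[{"dx":0,"dy":0,"dz":25,"ax":0,"ay":0,"az":0},{"dx":0,"dy":0,"dz":25,"ax":0,"ay":0,"az":0},{"dx":0,"dy":0,"dz":14,"ax":0,"ay":0,"az":0},{"dx":0,"dy":0,"dz":7,"ax":0,"ay":0,"az":0},{"dx":0,"dy":0,"dz":3,"ax":0,"ay":0,"az":0},{"dx":0,"dy":0,"dz":0.5,"ax":0,"ay":0,"az":0},{"dx":0,"dy":0,"dz":0,"ax":0,"ay":0,"az":0},{"dx":0,"dy":0,"dz":0,"ax":0,"ay":0,"az":0},{"dx":0,"dy":0,"dz":0,"ax":0,"ay":0,"az":0}]'; python3 plan.py;  python3 -m jog '[{"dx":0,"dy":0,"dz":1,"ax":0,"ay":0,"az":0},{"dx":0,"dy":0,"dz":0,"ax":0,"ay":0,"az":0},{"dx":0,"dy":0,"dz":0,"ax":0,"ay":0,"az":0}]'; python3 plan.py
```

```text
time: 28.0
tool_pos: [0.6656, 0.0264, 0.186]
tcp_rot: [0.261, 3.129, 0.0]
wrist_force: [0.1, 0.2, -0.9]
width: 0.353
grip_force: 39.9
t 28.0 pos [0.6656 0.0264 0.186 ] ytool 80.5 tilt mrad [1.5 0. ] w 0.353 gf 39.9 F [ 0.1  0.2 -0.9]
time: 28.25
tool_pos: [0.6656, 0.0262, 0.1847]
tcp_rot: [0.261, 3.13, 0.0]
wrist_force: [0.5, 0.4, 0.5]
width: 0.349
grip_force: 40.0
t 28.25 pos [0.6656 0.0262 0.1847] ytool 80.5 tilt mrad [1.1 0.1] w 0.349 gf 40.0 F [0.5 0.4 0.5]
```

Contact height reached. I'll release, rise, retreat toward the base side and look.

```bash
python3 -m jog '[{"dx":0,"dy":0,"dz":0,"ax":0,"ay":0,"az":0},{"dx":0,"dy":0,"dz":0,"ax":0,"ay":0,"az":0},{"dx":0,"dy":0,"dz":0,"ax":0,"ay":0,"az":0},{"dx":0,"dy":0,"dz":0,"ax":0,"ay":0,"az":0},{"dx":0,"dy":0,"dz":-10,"ax":0,"ay":0,"az":0},{"dx":0,"dy":0,"dz":-35,"ax":0,"ay":0,"az":0},{"dx":0,"dy":0,"dz":-35,"ax":0,"ay":0,"az":0},{"dx":0,"dy":0,"dz":-35,"ax":0,"ay":0,"az":0},{"dx":30,"dy":0,"dz":-25,"ax":0,"ay":0,"az":0},{"dx":30,"dy":0,"dz":-25,"ax":0,"ay":0,"az":0},{"dx":30,"dy":0,"dz":0,"ax":0,"ay":0,"az":0},{"dx":30,"dy":0,"dz":0,"ax":0,"ay":0,"az":0},{"dx":30,"dy":0,"dz":0,"ax":0,"ay":0,"az":0},{"dx":30,"dy":0,"dz":0,"ax":0,"ay":0,"az":0},{"dx":0,"dy":0,"dz":0,"ax":0,"ay":0,"az":0},{"dx":0,"dy":0,"dz":0,"ax":0,"ay":0,"az":0},{"dx":0,"dy":0,"dz":0,"ax":0,"ay":0,"az":0}]' 0.55; python3 - <<'E'
from workcell import optics
import cv2
for n in("scene","top"):
    s=optics.read_camera(n)["img"][:,:,::-1]
    s=s[130:400,60:] if n=="scene" else s[80:300,90:440]
    cv2.imwrite(f"pics/end_{n}.png",cv2.resize(s,None,fx=1.6 if n=="scene" else 2.2,fy=1.6 if n=="scene" else 2.2,interpolation=cv2.INTER_CUBIC))
E
```

```text
time: 29.67
tool_pos: [0.4882, 0.0561, 0.3503]
tcp_rot: [0.26, 3.128, 0.0]
wrist_force: [0.1, -0.0, -0.2]
width: 0.552
grip_force: 0.0
```

View pics/end_scene.png

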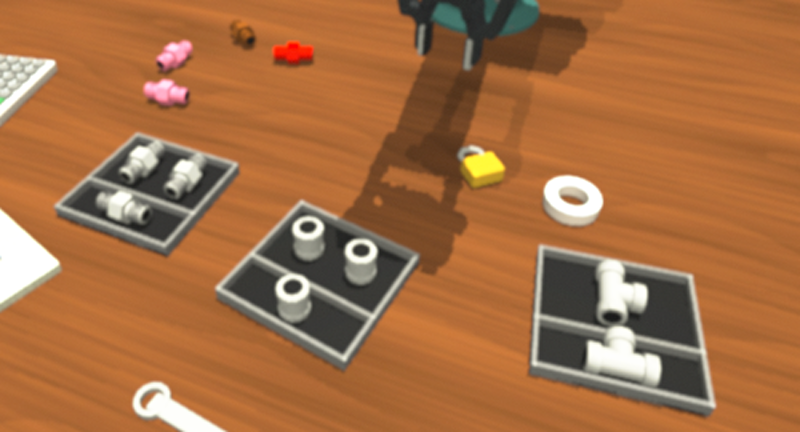

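View pics/end_top.png

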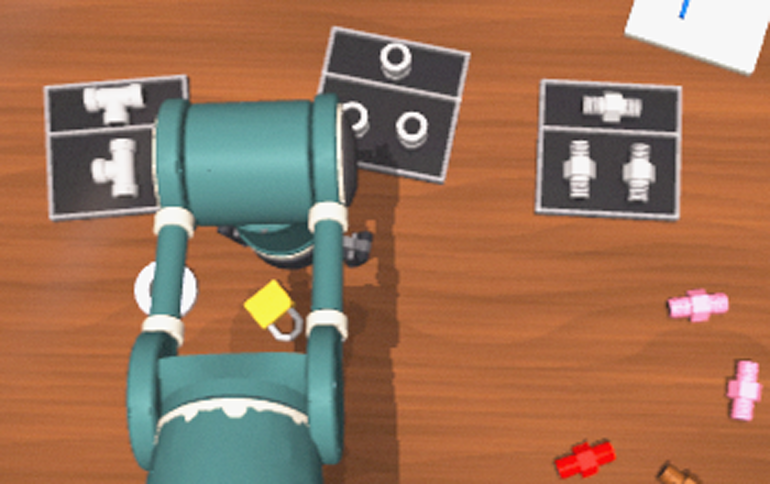

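Both views show all five fittings flat or upright in the right front compartments. In the scene crop the nipples are at (142,160) and (184,177), the couplings at (308,238) and (361,261), and the tee at (618,292). The padlock and tape have not moved.

```bash
python3 -c "
from workcell import bot
print(bot.finish_job())"
```

```text
the job is handed in; nothing more can be done
None
```

I sorted all five fittings into their matching trays and handed the job in at about 30 s of robot time; the final pictures show the couplings upright, the nipples and tee flat, and the padlock and tape roll where they were, but the hand-in returned no verdict.

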